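# Level the frame-corner press and close it

### The job

Level the bed of the frame-corner press by turning its red and blue foot-screw knobs until the bubble of each of its two spirit vials sits wholly between that vial's black lines. Only when it is level, press the yellow pedal fully down to its stop, hold it there for half a second, and let it come back up. Leave the bed level and everything else on the table where it stands.

Things in the scene. Friction and masses are not known exactly. Their poses are not given: they have to be found in the camera images.
- press: Bench press for picture-frame corners, fixed; origin: centre of underside; its axes are the press frame, x roughly away from the robot, z up. Grey base 270 x 270 x 18 mm; above it an aluminium bed 210 x 210 mm, top at 57 mm, on a fixed foot at (-85,-85) mm, the red screw at (85,-85) and blue at (-85,85). At the (+,+) corner: oak strips in a fence 83 mm high, under a clamp arm and post up to 150 mm.
- screwA_grip (a point): Red round foot-screw knob, 36 mm diameter, vertical axis, from 85 to 115 mm above the table; point on its axis at 100 mm. Stays in place as it turns; stiff (0.06 Nm), stays as left; grip at any yaw. Clockwise from above moves bubbleA 7.2 mm/rad along press +x, anticlockwise -x. Starts 0.9 to 2.3 rad off (needs anticlockwise); end stops 2.6 rad either side of level.
- screwB_grip (a point): Blue knob, same as the red one, this point likewise (it leans up to 2 mm as the red one turns). Clockwise from above raises its side of the bed and moves bubbleB 7.2 mm per radian along press +y (anticlockwise: -y). Starts off by 0 to 2.3 rad either way; end stops 2.6 rad either side of level. The two screws act independently.
- vialA (a point): Centre of the spirit vial that lies along press x at press (-10,-80) mm, 68 mm above the table, beside the red knob: black block 78 x 22 mm with a yellow-green window 66 x 14 mm and two black lines across it, 9.5 mm either side of this point.
- bubbleA (a point): Centre of the white bubble (14 mm long, 7 mm wide) of that vial; it moves only along press x, towards the higher side, and answers to the red knob alone. Level: at vialA. It is wholly between the lines when within 2.5 mm of vialA.
- vialB (a point): Centre of the like vial that lies along press y at press (-20,18) mm, near the middle of the bed, 68 mm above the table.
- bubbleB (a point): Centre of the bubble of vialB; it moves only along press y and answers to the blue knob alone. It is wholly between the lines when within 2.5 mm of vialB.
- pedal_pad (a point): Centre of the top face of the yellow pad (58 mm along press x, 48 along y) on the pedal, on the press's -y flank. Hinge along press x at press (-55,-133) mm, 26 mm up; this point is 85 mm out from it. At rest the pedal slopes up outwards by 0.30 rad, this point about 58 mm above the table; at its stop it is flat, this point at 33 mm.
- pedal (a joint): Pedal angle, rad: 0 at rest (up), grows as it is pressed, 0.30 at its stop. Pressing it lowers the clamp foot 18 mm onto the frame corner; a spring brings it back. Pressed on the pad it takes about 5 N to start and 14 N at the stop.
- vase_mid (a point): Bystander: orange-red vase with three red berries on twigs, 34 mm radius, 210 mm tall with the berries; point on its axis 55 mm above the table. Loose, upright.
- cup_mid (a point): Bystander: teal cup of pencils and brushes, 32 mm radius, 207 mm tall with them; point on its axis 50 mm above the table. Loose.
- jar_mid (a point): Bystander: jar with grey cap, 30 mm radius, 85 mm tall; point at its centre. Loose.
- glue_mid (a point): Bystander: green glue bottle with white label and orange cap, 25 mm radius, 115 mm tall; point at its centre. Loose.
- carton_mid (a point): Bystander: lidded cardboard gift box 114 x 84 x 52 mm; point at its centre. Loose.
- tape_mid (a point): Bystander: roll of tape lying flat, 90 mm across, 24 mm tall; point at its centre. Loose.

How it is judged (in metres and radians):
On the way, in this order (a step that is already met when the one before it is completed fails the run):
1. the bed is level: both bubbles wholly between their lines (centres within 2.5 mm of the vials' centres) (horizontal distance between bubbleA and vialA below 0.0025 m and horizontal distance between bubbleB and vialB below 0.0025 m), for 0.3 s.
2. the pedal is held down at its stop (over 0.27 rad) for 0.3 s (value of joint pedal above 0.27 rad), for 0.3 s.
At the end, for the whole second after the job is handed in: Both bubbles' centres are within 2.5 mm of their vials' centres, the pedal is back up (under 0.05 rad), and no bystander is more than 20 mm from where it stood (all of step 1 and value of joint pedal below 0.05 rad and distance of each of vase_mid, cup_mid, jar_mid, glue_mid, carton_mid, tape_mid from where it was at the start of the episode below 0.02 m); the robot touches nothing.
It fails at once if the pedal is pressed (over 0.1 rad) while a bubble is clearly out of its lines (over 3.5 mm off) (value of joint pedal above 0.1 rad and (horizontal distance between bubbleA and vialA above 0.0035 m or horizontal distance between bubbleB and vialB above 0.0035 m)).
It fails at once if a bystander is moved by more than 20 mm or knocked over (distance of any of vase_mid, cup_mid, jar_mid, glue_mid, carton_mid, tape_mid from where it was at the start of the episode above 0.02 m).
It also fails if it takes over 67 s, if anything falls off the work surface, if the arm or the gripper's body presses on something with over 40 N, if the wrist force passes 120 N, or if a joint passes its speed limit or range.

### The arm

A 6-joint arm with a two-finger parallel gripper is mounted at the origin on the work surface. World frame = base frame: x ahead of the robot, y to its left, z up, the work surface at z = 0. Lengths are in mm, angles in rad, forces in N, time in s.
With the tool pointing down it reaches from about 250 to 775 mm from the base axis. Payload 4 kg.
Tool frame: the origin (TCP) lies at the very end of the fingers, on their centre line; the grasp point (between the pads) lies 19 mm behind it; z points along the fingers, x is the direction in which the jaws open and shut, and the axes are right-handed (so a half turn about z gives the same grasp; the last joint's range is limited). The gripper opens to 94 mm and grips with 3 to 60 N. Pads are 16 mm wide; open, the fingers measure 119 mm over their backs; the gripper's body (75 mm by 177 mm) begins 78 mm behind the grasp point.
Start: joints at [-1.271, 0.087, 1.371, -0, 1.684, -0.103], TCP at [215.597, -506.002, 205.506] pointing down, gripper open.
Joint ranges: [-3.1, 3.1], [-0.76, 2.03], [0.27, 2.55], [-1.08, 4.22], [0.17, 2.65], [-2.57, 2.57]. Speed limits (rad/s): [2.79, 2.79, 3.14, 3.14, 3.14, 3.14].

### API

Orientations are given as a rotation vector (axis times angle).
In Python, from station import manip, viewer gives the robot as it stands.
- The arm moves only by the tool move_arm, never from a script. Its argument "rows" is a list that holds one entry, the list of rows, each a list of 4 numbers: the shift along the tool's x, y, z as a fraction of full scale, then the turn about the tool's z as a fraction of full scale. In form: [[[x, y, z, yaw], ...]]. A call has 1 to 10 rows; each row is the pose to reach, as a shift and turn from the pose commanded when the call began, along the tool's axes at that moment; what a row does not reach only later rows make up. Full scale, the value 1, is 0.2 m for a shift and 45 degrees for a turn. A row lasts 1/12 s, in which the tool goes at most 41.7 mm and 7.16 degrees, less where a joint would pass 70% of its speed; a pose out of reach is approached as far as the arm can. A call with a number of a shift or a turn outside -1 to 1 is refused whole. A call with a gripper value outside its range is refused whole. "claw" is the opening, from 0 (shut) to 1 (fully open), set as the call begins (left out, the last holds). The fingers move at their own pace and stop on an object; "grip_force" is the grip in N (left out, the last holds). Time passes only in rows, so rows that repeat a pose let the fingers close. It gives the time, the measured TCP pose, the force and the opening at its end, in the units of the state.
- manip.read_state(): the state, without advancing time (a new reading comes with each control period).
- viewer.camera(name): name is "scene" or "top"; returns (picture, depth): 384x512x3 uint8, blue, green, red; 384x512 float32, mm along the optical axis (not along the pixel's ray), 0 where there is no reading.
- viewer.camera_model(name): a dict with "fx", "fy", "cx", "cy" (pixels), "T" (4x4, takes a point from camera to world coordinates). Camera axes: x right, y down, z forward; pixel columns grow to the right and rows downward; lengths in mm; the calibration is good to about 2 mm. A picture is of the moment at which its call begins. camera_model takes no time and is no camera call.
- manip.hand_in(): hands the job in, once; it reports no verdict.
The state is a dict: "clock": time; "qpos": joint angles; "dq": joint speeds; "joint_efforts": joint torques, N m; "ee_pos": TCP position; "tool_rot": TCP orientation; "contact_force": force on the tool from outside, world axes, zero at the start; "moment": the same for the moment, N m; "width": finger opening in mm.
Only numpy, scipy, OpenCV 4.12 (cv2) and the standard library are available. Lean on these libraries where they do the work, as an engineer would, in place of code of your own. Each camera call takes 0.05 s, during which the arm holds its last target.

## Working session

There is one attempt and no reset: what is moved stays moved. The work goes in short steps, Python scripts to look and compute and a tool call to move; the robot and the scene stay as the last step left them, time stands still between calls to the robot, and variables do not carry over. Pictures are saved under pics/ and viewed, and the job is handed in when it is done.

Besides the shell and the picture viewer there is one more tool, called after "Request:" by a JSON object that holds its "op" and its "data". move_arm: Moves the arm, as the interface text tells. Shift numbers are shares of 0.2 m and turn numbers shares of 45 degrees, none past 1 either way. Its arguments: {"type":"object","properties":{"rows":{"type":"array","items":{"type":"array","items":{"type":"array","items":{"type":"number","minimum":-1,"maximum":1}}}},"claw":{"type":"number"},"grip_force":{"type":"number"}},"required":["rows"]}

```bash
mkdir -p pics; ls; python3 - <<'E'
from station import manip, viewer
import cv2,numpy as np
for n in ["scene","top"]:
    p,d=viewer.camera(n); cv2.imwrite(f"pics/{n}0.png",p); np.save(f"pics/{n}0.npy",d)
    m=viewer.camera_model(n); print(n,m["fx"],m["fy"],m["cx"],m["cy"],np.round(m["T"],4).tolist())
print(manip.read_state())
E
```

```text
pics
scene 429.9704740932273 429.9704740932273 251.56406286055716 189.32795156500023 [[-0.6006, 0.5666, -0.5641, 1274.1922], [0.7994, 0.4378, -0.4114, 499.3633], [0.0139, -0.698, -0.716, 949.2049], [0.0, 0.0, 0.0, 1.0]]
top 466.6272663699088 466.6272663699088 257.73989342274507 189.573136995454 [[-0.0077, -0.9902, 0.1394, 352.7323], [-0.9999, 0.0059, -0.0133, 15.6187], [0.0124, -0.1394, -0.9902, 1607.7453], [0.0, 0.0, 0.0, 1.0]]
{'clock': 0.1, 'qpos': array([-1.27105819e+00,  8.79051267e-02,  1.37207572e+00,  2.00323287e-06,
        1.68359530e+00, -1.03064225e-01]), 'dq': array([ 0.00056007, -0.0018812 , -0.00559613, -0.00158745, -0.00050302,
        0.00034431]), 'joint_efforts': array([ 2.17317625e-03, -3.41251302e+01, -3.03300941e+01,  7.20569585e-02,
        3.03614361e-02, -9.17150123e-05]), 'ee_pos': array([ 215.46984154, -505.51074688,  204.42198437]), 'tool_rot': array([-2.61987104e+00,  1.73146227e+00,  2.40581243e-03]), 'contact_force': array([ 0.76621872, -0.05089671,  0.14169618]), 'moment': array([ 0.03331336, -0.00506414, -0.04561919]), 'width': 94.04548696852372}
```

View pics/scene0.png

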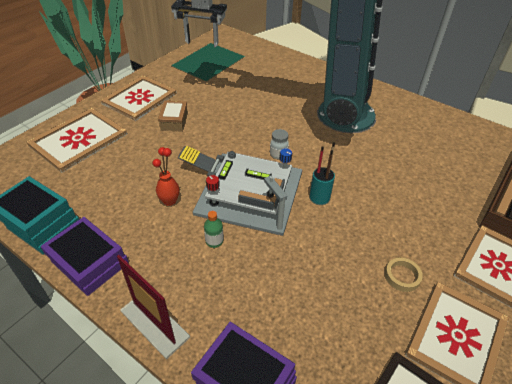

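View pics/top0.png

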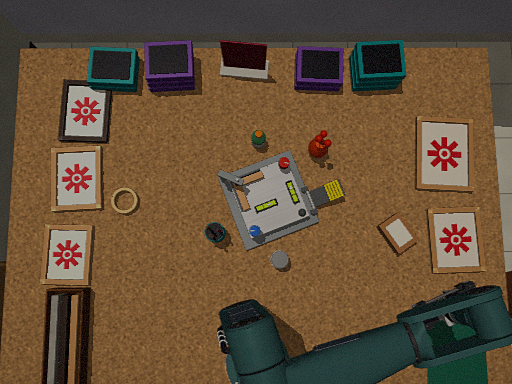

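The scene shows the press near the middle, with the vase and glue beside the red knob and the jar and cup beside the blue knob. In the top view the press is around (268,200), red knob at (284,163), blue at (255,231), and pedal at (334,191). I'll enlarge both.

```bash
python3 - <<'E'
import cv2
p=cv2.imread("pics/top0.png")[120:280,190:370]; cv2.imwrite("pics/topc.png",cv2.resize(p,(720,640)[:2] and (675,600),interpolation=cv2.INTER_CUBIC))
p=cv2.imread("pics/scene0.png")[130:250,145:345]; cv2.imwrite("pics/scenec.png",cv2.resize(p,(800,480),interpolation=cv2.INTER_CUBIC))
E
```

```text
(no output)
```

View pics/topc.png

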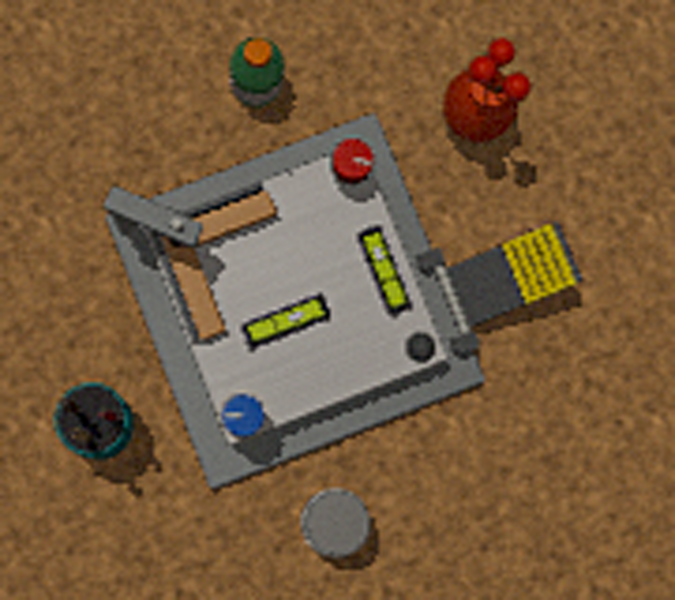

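View pics/scenec.png

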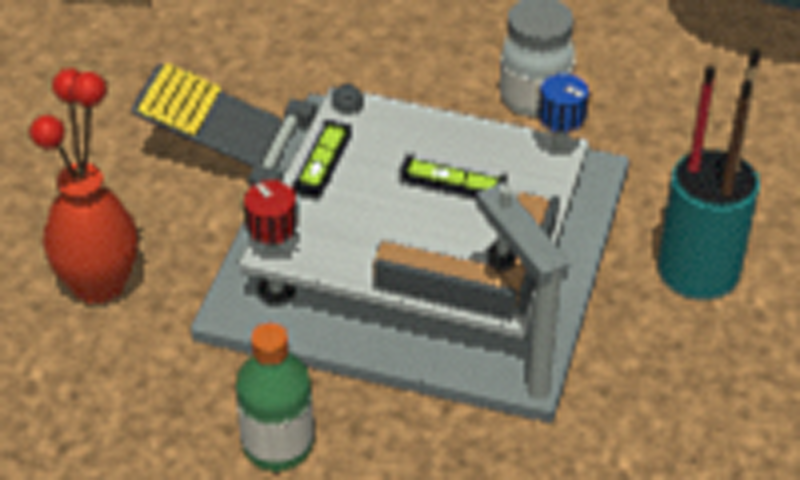

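```bash
cat > h.py <<'E'
import numpy as np,cv2
from scipy.optimize import least_squares
from station import manip, viewer
def proj(n,P):
    m=viewer.camera_model(n);T=np.array(m["T"]);P=np.atleast_2d(np.asarray(P,float))
    c=(P-T[:3,3])@T[:3,:3]
    return np.c_[m["fx"]*c[:,0]/c[:,2]+m["cx"],m["fy"]*c[:,1]/c[:,2]+m["cy"]]
def ray(n,uv,z):
    m=viewer.camera_model(n);T=np.array(m["T"])
    d=T[:3,:3]@np.array([(uv[0]-m["cx"])/m["fx"],(uv[1]-m["cy"])/m["fy"],1]);o=T[:3,3]
    return o+d*(z-o[2])/d[2]
def p2w(pose,P):
    x,y,a=pose;P=np.atleast_2d(np.asarray(P,float));c,s=np.cos(a),np.sin(a)
    return np.c_[x+c*P[:,0]-s*P[:,1],y+s*P[:,0]+c*P[:,1],P[:,2]]
def rect(img,n,pose,x0,x1,y0,y1,z,s=4):
    # output: rows = press x (up=+x), columns= press y decreasing right; s px per mm
    c=p2w(pose,[[x1,y1,z],[x1,y0,z],[x0,y0,z],[x0,y1,z]])
    src=proj(n,c).astype(np.float32);W=int((y1-y0)*s);H=int((x1-x0)*s)
    M=cv2.getPerspectiveTransform(src,np.float32([[0,0],[W,0],[W,H],[0,H]])-0.0)
    return cv2.warpPerspective(img,M,(W,H),flags=cv2.INTER_CUBIC)
E
python3 - <<'E'
from h import *
t=lambda u,v:(190+u/3.75,120+v/3.75)
s=lambda u,v:(145+u/4,130+v/4)
obs=[("top",t(375,115),(135,-135,18)),("top",t(483,380),(-135,-135,18)),("top",t(212,488),(-135,135,18)),
("top",t(353,160),(85,-85,115)),("top",t(242,415),(-85,85,115)),
("scene",s(193,325),(135,-135,18)),("scene",s(553,410),(135,135,18)),("scene",s(628,158),(-135,135,18)),
("scene",s(270,193),(85,-85,115)),("scene",s(564,90),(-85,85,115)),
("top",t(316,320-14),(0,0,0))][:-1]
f=lambda q:np.concatenate([proj(n,p2w(q,[P]))[0]-uv for n,uv,P in obs])
r=least_squares(f,[400,0,.38],loss="soft_l1",x_scale=[1,1,.01])
print(r.x);print(np.round(f(r.x).reshape(-1,2),1))
for c in ("top","scene"):
    q=least_squares(lambda q:np.concatenate([proj(n,p2w(q,[P]))[0]-uv for n,uv,P in obs if n==c]),r.x,x_scale=[1,1,.01]).x;print(c,q)
np.save("pose.npy",r.x)
for n in("top","scene"):
    im=cv2.imread(f"pics/{n}0.png")
    a=rect(im,n,r.x,-65,45,-110,-50,68,5);b=rect(im,n,r.x,-50,10,-37,73,68,5)
    o=np.zeros((550,860,3),np.uint8);o[:,:300]=a;o[:300,305:855]=b
    cv2.imwrite(f"pics/{n}_v.png",cv2.resize(o,(800,512)))
E
```

```text
[ 5.41438644e+02 -4.11216360e+01  3.65362254e-01]
[[-0.1 -0.9]
 [ 0.6  0.6]
 [-0.9  0.9]
 [-0.3 -0.1]
 [-0.4 -0.4]
 [-1.5 -0.1]
 [ 0.1 -0.2]
 [ 0.5 -1.1]
 [-0.2  0.7]
 [-0.2 -0.4]]
top [ 5.41540674e+02 -4.18057725e+01  3.67126305e-01]
scene [ 5.41313992e+02 -4.01647608e+01  3.62256690e-01]
```

View pics/top_v.png

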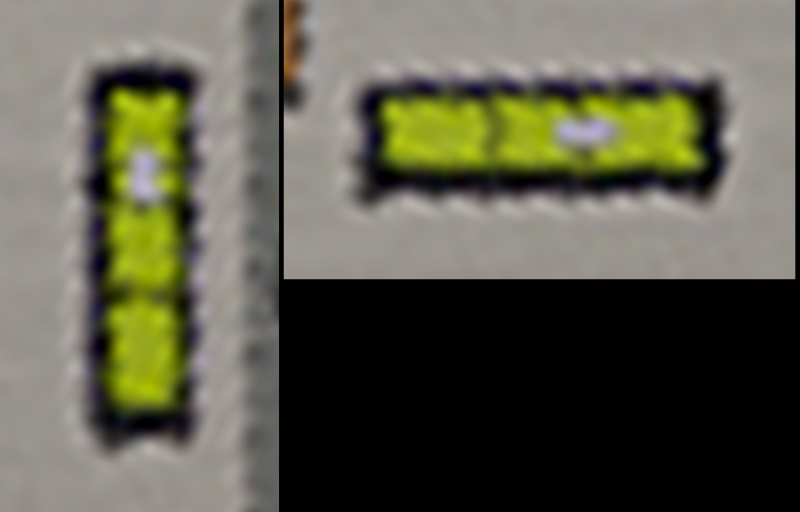

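View pics/scene_v.png

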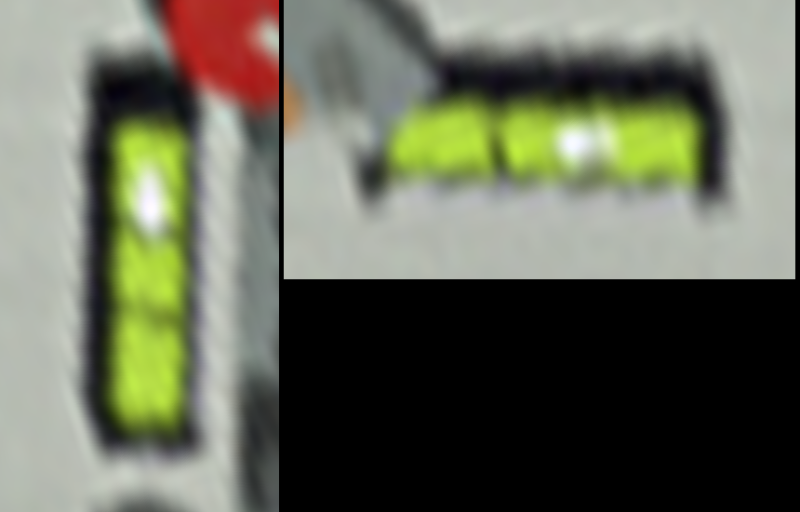

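```bash
cat >> h.py <<'E'
from scipy.spatial.transform import Rotation as Ro
def plan(xyz=None,yaw=None,ref=None):
    """fractions from commanded ref (default measured) to world xyz and turn; yaw = world heading of tool x (rad)"""
    s=manip.read_state();R=Ro.from_rotvec(s["tool_rot"]).as_matrix()
    p=s["ee_pos"] if ref is None else np.array(ref)
    y0=np.arctan2(R[1,0],R[0,0])
    print("tool at",np.round(s["ee_pos"],1),"yaw %.3f"%y0,"q",np.round(s["qpos"],2),"F",np.round(s["contact_force"],1),"w %.1f t %.2f"%(s["width"],s["clock"]))
    if xyz is not None: print(" shift frac",np.round(R.T@(np.array(xyz)-p)/200,3))
    if yaw is not None:
        d=-(yaw-y0);d=(d+np.pi/2)%np.pi-np.pi/2;print(" turn frac",np.round(d/(np.pi/4),3))
def meas(n="top",img=None,tag=None):
    pose=np.load("pose.npy")
    if img is None: img,_=viewer.camera(n)
    out=[];pics=[]
    for ax,(cx,cy) in (("A",(-10,-80)),("B",(-20,18))):
        hx,hy=(50,25) if ax=="A" else (25,50)
        r=rect(img,n,pose,cx-hx,cx+hx,cy-hy,cy+hy,68,5)
        if ax=="B": r=cv2.rotate(r,cv2.ROTATE_90_CLOCKWISE) # left(+y) -> top
        b,g,rr=[r[:,:,i].astype(float) for i in range(3)]
        yel=((g-b)>60)&(g>80); w=np.minimum(np.minimum(b,g),rr)
        m=cv2.morphologyEx(yel.astype(np.uint8),cv2.MORPH_CLOSE,np.ones((25,25)))
        k,l,st,_=cv2.connectedComponentsWithStats(m);i=1+np.argmax(st[1:,4]);x,y,ww,h=st[i,:4]
        sub=slice(y+10,y+h-10),slice(x+ww//2-20,x+ww//2+20)
        pb=b[sub].mean(1);pb=np.clip(pb-np.median(pb)-15,0,None)
        bc=(pb*np.arange(len(pb))).sum()/pb.sum()+y+10
        wc=y+h/2
        gp=r[:,x+15:x+ww-15].astype(float).mean(2) if False else g[:,x+12:x+ww-12].mean(1)
        out.append((ax,round((wc-bc)/5,2),"winlen %.1f"%(h/5)))
        c=r.copy();cv2.line(c,(0,int(wc)),(25,int(wc)),(0,0,255));
        for o in(-9.5,9.5):cv2.line(c,(0,int(wc+o*5)),(60,int(wc+o*5)),(0,0,255))
        cv2.line(c,(190,int(bc)),(249,int(bc)),(255,0,0));pics.append(c)
    print(n,out,"(+ = towards press + axis; A anticlock, B anticlock if +)")
    if tag: cv2.imwrite(f"pics/{tag}.png",np.hstack(pics))
E
python3 - <<'E'
from h import *
pose=np.load("pose.npy")
for n in("top","scene"): meas(n,cv2.imread(f"pics/{n}0.png"),n+"_m")
for k,P in dict(red=(85,-85,100),blue=(-85,85,100),pad=(-55,-214,58),post=(110,110,150)).items(): print(k,np.round(p2w(pose,[P])[0],1))
t=lambda u,v:(190+u/3.75,120+v/3.75)
s=lambda u,v:(145+u/4,130+v/4)
print("vase",ray("scene",s(90,240),55),"berries top",[ray("top",t(*a),195).round() for a in((502,50),(483,68),(517,86))])
print("cup rim",ray("top",t(93,420),100),"glue cap",ray("top",t(258,50),112),"jar",ray("top",t(336,523),85))
print("clamp arm tip/root",ray("top",t(185,232),145),ray("top",t(115,200),145))
plan((560,-110,260))
E
```

```text
top [('A', np.float64(15.57), 'winlen 68.4'), ('B', np.float64(-9.44), 'winlen 68.8')] (+ = towards press + axis; A anticlock, B anticlock if +)
scene [('A', np.float64(16.14), 'winlen 66.0'), ('B', np.float64(-8.65), 'winlen 67.4')] (+ = towards press + axis; A anticlock, B anticlock if +)
red [651.2 -90.1 100. ]
blue [431.7   7.9 100. ]
pad [ 566.5 -260.6   58. ]
post [604.9 100.9 150. ]
vase [ 720.40278755 -205.03607763   55.        ] berries top [array([ 727., -211.,  195.]), array([ 712., -195.,  195.]), array([ 697., -222.,  195.])]
cup rim [427.86280344 134.60147398 100.        ] glue cap [750.2599435   -9.42652214 112.        ] jar [338.68158027 -73.716606    85.        ]
clamp arm tip/root [583.62840786  54.13808332 145.        ] [611.42082465 113.38138794 145.        ]
tool at [ 215.5 -505.5  204.4] yaw -1.168 q [-1.27  0.09  1.37  0.    1.68 -0.1 ] F [ 0.8 -0.1  0.1] w 94.0 t 0.10
 shift frac [-1.145 -2.36  -0.275]
```

```bash
python3 -c "
import cv2,numpy as np
cv2.imwrite('pics/m0.png',cv2.resize(np.hstack([cv2.imread('pics/top_m.png'),cv2.imread('pics/scene_m.png')]),(800,400)))"
```

```text
(no output)
```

View pics/m0.png

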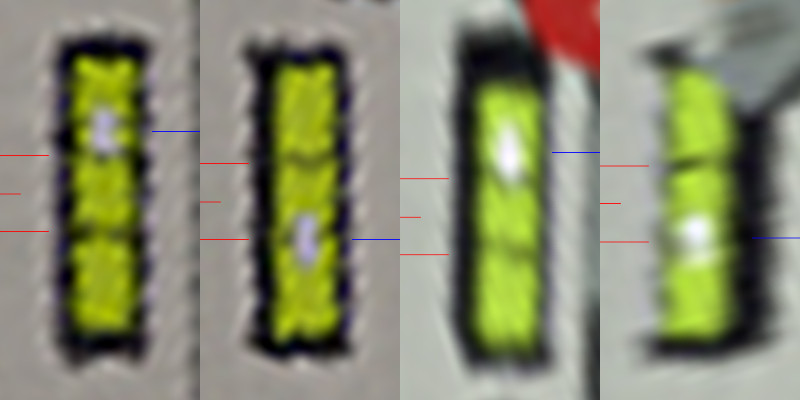

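```bash
python3 - <<'E'
from h import *
plan((330,-330,260),-0.6)
E
```

```text
tool at [ 215.5 -505.5  204.4] yaw -1.168 q [-1.27  0.09  1.37  0.    1.68 -0.1 ] F [ 0.8 -0.1  0.1] w 94.0 t 0.10
 shift frac [-0.583 -0.871 -0.277]
 turn frac -0.723
```

Request:
{"op": "move_arm", "data": {"rows": [[[-0.15,-0.2,-0.27,-0.15],[-0.3,-0.4,-0.28,-0.3],[-0.45,-0.6,-0.28,-0.45],[-0.58,-0.87,-0.28,-0.6],[-0.58,-0.87,-0.28,-0.72],[-0.58,-0.87,-0.28,-0.72],[-0.58,-0.87,-0.28,-0.72],[-0.58,-0.87,-0.28,-0.72]]], "claw": 0.66, "grip_force": 30}}

```text
clock: 0.77
ee_pos: [330.4, -330.6, 261.3]
tool_rot: [3.0, -0.929, -0.001]
contact_force: [-0.7, 0.3, -0.3]
width: 61.6
```

```bash
python3 - <<'E'
from h import *
plan((500,-210,260),-0.6)
E
```

```text
tool at [ 330.4 -330.6  261.3] yaw -0.601 q [-0.91 -0.1   1.45 -0.    1.79 -0.31] F [-0.7  0.3 -0.3] w 61.6 t 0.77
 shift frac [ 0.359 -0.977  0.006]
 turn frac -0.001
```

Request:
{"op": "move_arm", "data": {"rows": [[[0.18,-0.5,0,0],[0.36,-0.98,0,0],[0.36,-0.98,0,0],[0.36,-0.98,0,0],[0.36,-0.98,0,0],[0.36,-0.98,0,0],[0.36,-0.98,0,0],[0.36,-0.98,0,0]]]}}

```text
clock: 1.43
ee_pos: [499.9, -211.8, 260.6]
tool_rot: [2.999, -0.934, -0.003]
contact_force: [-0.8, -1.0, 0.4]
width: 61.8
```

```bash
python3 - <<'E'
from h import *
plan((651.2,-90.1,190),-0.6)
E
```

```text
tool at [ 499.9 -211.8  260.6] yaw -0.604 q [-0.5   0.07  1.28 -0.    1.79  0.1 ] F [-0.8 -1.   0.4] w 61.8 t 1.43
 shift frac [ 0.277 -0.931  0.351]
 turn frac -0.005
```

Request:
{"op": "move_arm", "data": {"rows": [[[0.14,-0.46,0,0],[0.28,-0.93,0,0],[0.28,-0.93,0.1,0],[0.28,-0.93,0.2,0],[0.28,-0.93,0.35,0],[0.28,-0.93,0.35,0],[0.28,-0.93,0.35,0],[0.28,-0.93,0.35,0]]]}}

```text
clock: 2.1
ee_pos: [650.8, -91.0, 190.9]
tool_rot: [2.998, -0.935, -0.004]
contact_force: [0.6, -0.2, 0.4]
width: 61.7
```

```bash
python3 - <<'E'
from h import *
plan((651.2,-90.1,84),-0.6)
p,d=viewer.camera("top");q,_=viewer.camera("scene")
cv2.imwrite("pics/a1.png",np.hstack([cv2.resize(p[120:260,200:340],(400,400)),cv2.resize(q[110:250,130:270],(400,400))]))
E
```

```text
tool at [650.8 -91.  190.9] yaw -0.605 q [-0.22  0.33  1.11 -0.    1.7   0.38] F [ 0.6 -0.2  0.4] w 61.7 t 2.10
 shift frac [ 0.    -0.006  0.534]
 turn frac -0.006
```

View pics/a1.png

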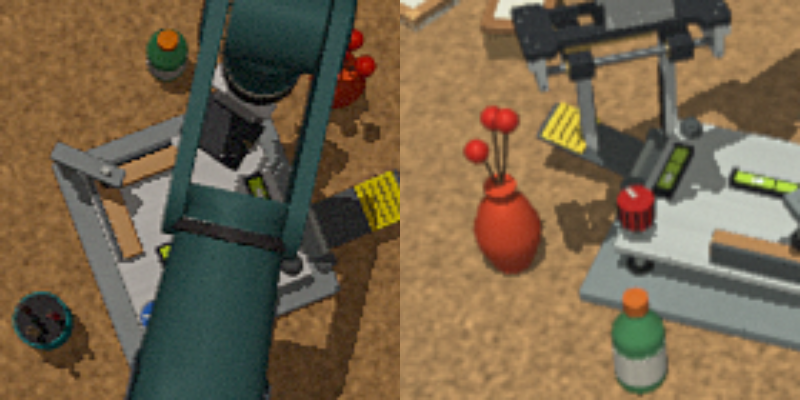

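```bash
python3 - <<'E'
from h import *
q,d=viewer.camera("scene");p,dt=viewer.camera("top")
cv2.imwrite("pics/a2.png",cv2.resize(q[0:260,100:400],(692,600)))
# top depth -> world points near the vase column
m=viewer.camera_model("top");T=np.array(m["T"])
v,u=np.mgrid[0:384,0:512];X=np.stack([(u-m["cx"])/m["fx"]*dt,(v-m["cy"])/m["fy"]*dt,dt],-1)@T[:3,:3].T+T[:3,3]
ok=(dt>0)&(X[...,2]>220)&(X[...,1]<-150)&(X[...,1]>-260)&(X[...,0]>560)&(X[...,0]<800)
print(X[ok].min(0),X[ok].max(0),ok.sum()) if ok.any() else print("none")
ok=(dt>0)&(X[...,2]>220)&(X[...,0]>600)&(X[...,0]<850)
for y in range(-200,40,20):
    k=ok&(abs(X[...,1]-y)<10)
    if k.any(): print(y,X[k].min(0).round(),X[k].max(0).round())
E
```

```text
[ 645.22428637 -152.8580406   565.88324453] [ 677.28148468 -150.03294006  580.63626595] 12
-160 [ 645. -153.  566.] [ 677. -150.  581.]
-140 [ 602. -150.  551.] [ 680. -130.  593.]
-120 [ 601. -130.  391.] [ 683. -110.  591.]
-100 [ 600. -110.  310.] [688. -90. 589.]
-80 [600. -90. 312.] [693. -70. 589.]
-60 [600. -70. 306.] [700. -50. 590.]
-40 [600. -50. 317.] [699. -30. 593.]
-20 [600. -30. 319.] [662. -14. 586.]
```

View pics/a2.png

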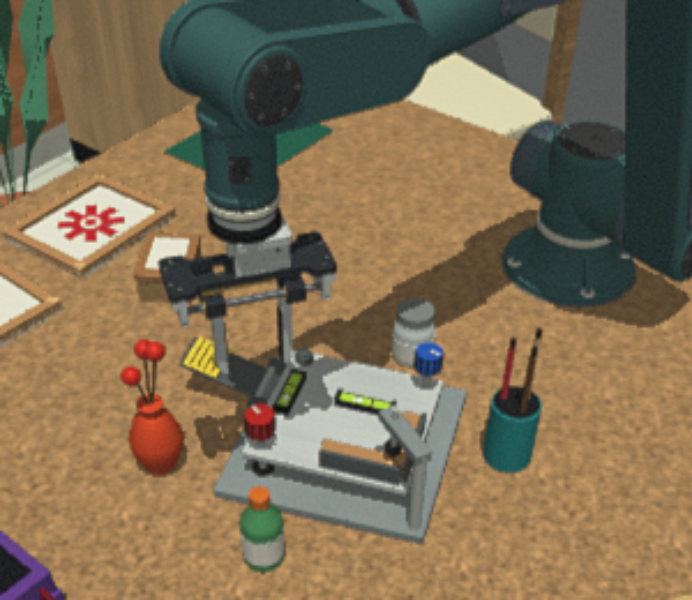

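The scene shows the gripper above and slightly behind the red knob in projection, with the forearm well clear of the vase. Descending.

Request:
{"op": "move_arm", "data": {"rows": [[[0,-0.005,0.15,0],[0,-0.005,0.3,0],[0,-0.005,0.45,0],[0,-0.005,0.53,0],[0,-0.005,0.53,0],[0,-0.005,0.53,0],[0,-0.005,0.53,0]]]}}

```text
clock: 2.88
ee_pos: [654.0, -88.9, 88.6]
tool_rot: [-3.0, 0.933, -0.008]
contact_force: [0.6, 0.5, -0.5]
width: 62.0
```

```bash
python3 - <<'E'
from h import *
plan((651.2,-90.1,84),-0.6)
q,d=viewer.camera("scene")
cv2.imwrite("pics/a3.png",cv2.resize(q[100:230,140:310],(785,600),interpolation=cv2.INTER_CUBIC))
E
```

```text
tool at [654.  -88.9  88.6] yaw -0.603 q [-0.22  0.37  1.26 -0.    1.5   0.38] F [ 0.6  0.5 -0.5] w 62.0 t 2.88
 shift frac [-0.008  0.013  0.023]
 turn frac -0.004
```

View pics/a3.png

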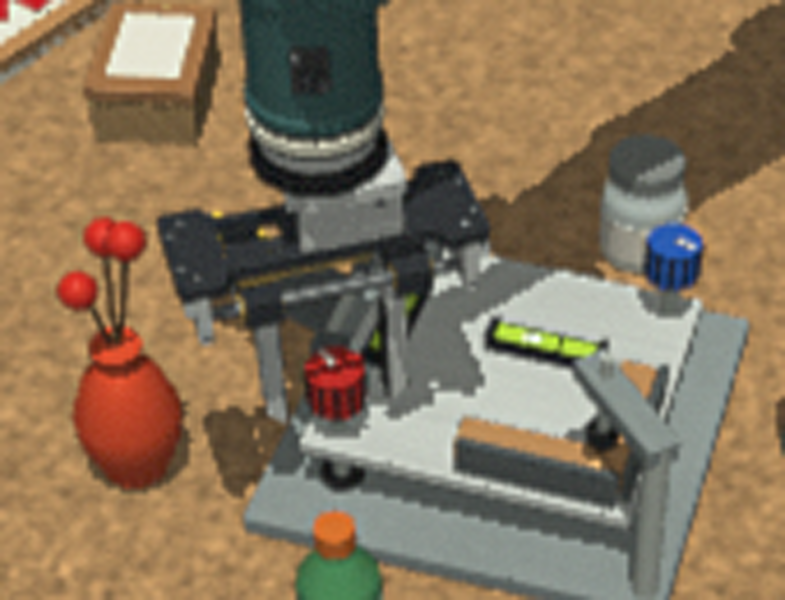

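Request:
{"op": "move_arm", "data": {"rows": [[[0,0,0,0],[0,0,0,0]]]}}

```text
clock: 3.1
ee_pos: [653.8, -88.4, 87.8]
tool_rot: [-3.0, 0.932, -0.006]
contact_force: [-0.3, 0.4, -0.2]
width: 62.1
```

Request:
{"op": "move_arm", "data": {"rows": [[[-0.006,0.014,0.02,0],[-0.006,0.014,0.02,0],[-0.006,0.014,0.02,0],[-0.006,0.014,0.02,0]]]}}

```text
clock: 3.43
ee_pos: [650.0, -89.7, 81.3]
tool_rot: [3.0, -0.932, -0.001]
contact_force: [-0.2, 0.3, 0.9]
width: 61.7
```

Request:
{"op": "move_arm", "data": {"rows": [[[0,0,0,0],[0,0,0,0],[0,0,0,0],[0,0,0,0],[0,0,0,0],[0,0,0,0]]], "claw": 0, "grip_force": 20}}

```text
clock: 3.93
ee_pos: [651.3, -90.4, 81.5]
tool_rot: [3.0, -0.932, 0.004]
contact_force: [5.1, -1.6, -2.2]
width: 35.4
```

Request:
{"op": "move_arm", "data": {"rows": [[[0,0,0,-0.14],[0,0,0,-0.28],[0,0,0,-0.42],[0,0,0,-0.56],[0,0,0,-0.7],[0,0,0,-0.84],[0,0,0,-1],[0,0,0,-1],[0,0,0,-1],[0,0,0,-1]]]}}

```text
clock: 4.77
ee_pos: [652.1, -90.6, 81.5]
tool_rot: [3.126, 0.287, 0.007]
contact_force: [6.6, -2.8, -3.5]
width: 35.5
```

```bash
python3 - <<'E'
from h import *
plan()
p,d=viewer.camera("top");q,_=viewer.camera("scene")
cv2.imwrite("pics/a4.png",np.hstack([cv2.resize(p[130:250,220:340],(400,400)),cv2.resize(q[120:240,170:290],(400,400))]))
E
```

```text
tool at [652.1 -90.6  81.5] yaw 0.183 q [-0.22  0.37  1.27 -0.    1.49 -0.41] F [ 6.6 -2.8 -3.5] w 35.5 t 4.77
```

View pics/a4.png

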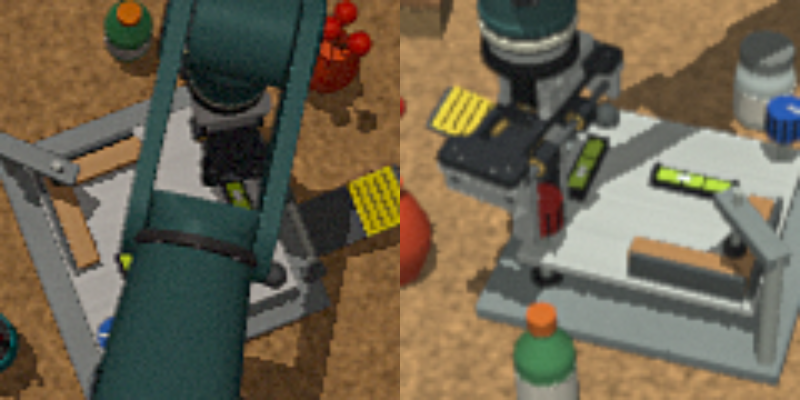

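The scene camera can see vial A at crop (588,165), in shadow. The knob is held and I'll keep turning.

Request:
{"op": "move_arm", "data": {"rows": [[[0,0,0,-0.14],[0,0,0,-0.28],[0,0,0,-0.42],[0,0,0,-0.56],[0,0,0,-0.7],[0,0,0,-0.84],[0,0,0,-1],[0,0,0,-1],[0,0,0,-1]]]}}

```text
clock: 5.62
ee_pos: [652.8, -90.1, 81.5]
tool_rot: [2.777, 1.461, 0.008]
contact_force: [8.5, -1.2, -4.0]
width: 35.7
```

```bash
python3 - <<'E'
from h import *
plan()
q,_=viewer.camera("scene"); meas("scene",q,"a5m")
cv2.imwrite("pics/a5.png",np.hstack([cv2.resize(q[120:240,170:290],(400,400)),cv2.resize(cv2.imread("pics/a5m.png"),(400,400))]))
E
```

```text
tool at [652.8 -90.1  81.5] yaw 0.969 q [-0.22  0.37  1.27  0.    1.49 -1.19] F [ 8.5 -1.2 -4. ] w 35.7 t 5.62h.py:45: RuntimeWarning: invalid value encountered in scalar divide
  bc=(pb*np.arange(len(pb))).sum()/pb.sum()+y+10
Traceback (most recent call last):
  File "h.py", line 51, in meas
    cv2.line(c,(190,int(bc)),(249,int(bc)),(255,0,0));pics.append(c)
                    ~~~^^^^
ValueError: cannot convert float NaN to integer
```

Request:
{"op": "move_arm", "data": {"rows": [[[0,0,0,-0.14],[0,0,0,-0.28],[0,0,0,-0.42],[0,0,0,-0.56],[0,0,0,-0.7],[0,0,0,-0.78],[0,0,0,-0.78],[0,0,0,-0.78]]]}}

```text
clock: 6.33
ee_pos: [653.0, -89.5, 81.5]
tool_rot: [2.206, 2.23, 0.007]
contact_force: [8.8, 0.4, -4.6]
width: 35.9
```

```bash
python3 - <<'E'
from h import *
plan()
q,_=viewer.camera("scene");pose=np.load("pose.npy")
a=rect(q,"scene",pose,-65,45,-110,-50,68,5)
cv2.imwrite("pics/a6.png",np.hstack([cv2.resize(q[120:240,170:290],(400,400)),cv2.resize(cv2.convertScaleAbs(a,alpha=1.8),(300,400))]))
E
```

```text
tool at [653.  -89.5  81.5] yaw 1.581 q [-0.22  0.37  1.27  0.    1.49 -1.8 ] F [ 8.8  0.4 -4.6] w 35.9 t 6.33
```

View pics/a6.png

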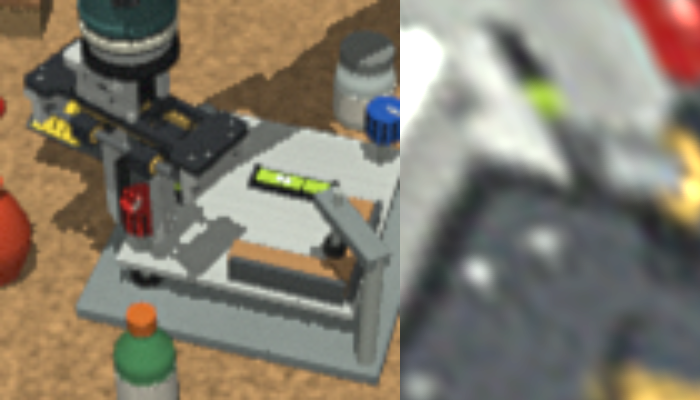

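The gripper now hides vial A, so I'll release and lift.

Request:
{"op": "move_arm", "data": {"rows": [[[0,0,0,0],[0,0,0,0],[0,0,0,0]]], "claw": 0.66}}

```text
clock: 6.63
ee_pos: [649.5, -89.5, 81.4]
tool_rot: [-2.209, -2.232, 0.001]
contact_force: [-0.1, -0.5, -0.9]
width: 52.2
```

Request:
{"op": "move_arm", "data": {"rows": [[[0,0,-0.15,0],[0,0,-0.3,0],[0,0,-0.45,0],[0,0,-0.6,0],[0,0,-0.6,0]]]}}

```text
clock: 7.05
ee_pos: [652.6, -90.2, 210.4]
tool_rot: [2.202, 2.225, 0.011]
contact_force: [0.5, 0.2, 1.4]
width: 62.2
```

```bash
python3 - <<'E'
from h import *
plan((431.7,7.9,200),0.65)
q,_=viewer.camera("scene");pose=np.load("pose.npy")
a=rect(q,"scene",pose,-65,45,-110,-50,68,5)
cv2.imwrite("pics/a7.png",np.hstack([cv2.resize(q[120:240,170:290],(400,400)),cv2.resize(a,(300,400))]))
E
```

```text
tool at [652.6 -90.2 210.4] yaw 1.581 q [-0.22  0.32  1.08 -0.    1.72 -1.8 ] F [0.5 0.2 1.4] w 62.2 t 7.05
 shift frac [ 0.502 -1.1    0.036]
 turn frac 1.185
```

View pics/a7.png

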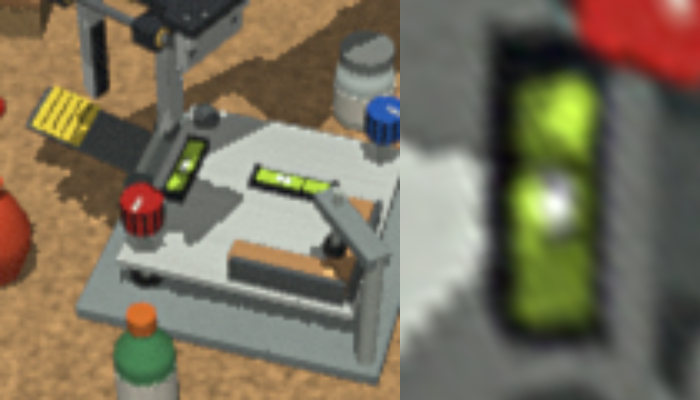

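Bubble A now sits at crop row 203 against a window centre of 201, so it is centred. Moving on to the blue knob.

Request:
{"op": "move_arm", "data": {"rows": [[[0.1,-0.2,0,0.14],[0.2,-0.4,0,0.28],[0.3,-0.6,0,0.42],[0.4,-0.8,0,0.56],[0.5,-0.98,0,0.7],[0.5,-0.98,0,0.84],[0.5,-0.98,0,0.98],[0.5,-0.98,0,0.98],[0.5,-0.98,0,0.98]]]}}

```text
clock: 7.85
ee_pos: [452.3, 8.5, 200.3]
tool_rot: [-2.884, -1.243, 0.003]
contact_force: [0.2, 0.0, -1.1]
width: 61.9
```

```bash
python3 - <<'E'
from h import *
plan((431.7,7.9,180),0.65)
q,_=viewer.camera("scene");meas("scene",q,"a8m")
p,_=viewer.camera("top")
cv2.imwrite("pics/a8.png",np.hstack([cv2.resize(q[60:260,150:350],(400,400)),cv2.resize(cv2.imread("pics/a8m.png"),(400,400))]))
E
```

```text
tool at [452.3   8.5 200.3] yaw 0.814 q [-0.11 -0.13  1.59 -0.    1.68 -0.92] F [ 0.2  0.  -1.1] w 61.9 t 7.85
 shift frac [-0.073 -0.073  0.101]
 turn frac 0.209
scene [('A', np.float64(1.53), 'winlen 69.4'), ('B', np.float64(-7.11), 'winlen 66.8')] (+ = towards press + axis; A anticlock, B anticlock if +)
```

View pics/a8.png

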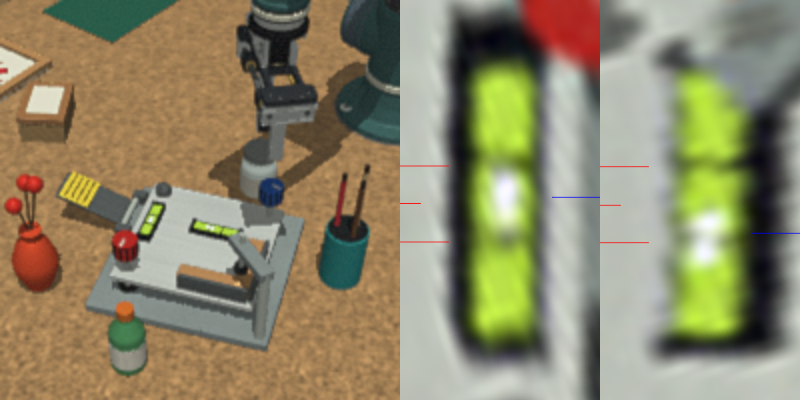

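Request:
{"op": "move_arm", "data": {"rows": [[[-0.07,-0.07,0,0.1],[-0.07,-0.07,0,0.2],[-0.07,-0.07,0.1,0.2],[-0.07,-0.07,0.1,0.2],[-0.07,-0.07,0.1,0.2]]]}}

```text
clock: 8.37
ee_pos: [432.7, 7.6, 180.1]
tool_rot: [-2.973, -1.01, 0.005]
contact_force: [-0.1, 0.2, 0.2]
width: 62.0
```

```bash
python3 - <<'E'
from h import *
plan((431.7,7.9,83),0.65)
q,_=viewer.camera("scene")
cv2.imwrite("pics/a9.png",cv2.resize(q[90:200,230:350],(654,600),interpolation=cv2.INTER_CUBIC))
E
```

```text
tool at [432.7   7.6 180.1] yaw 0.655 q [-0.11 -0.17  1.67 -0.    1.65 -0.77] F [-0.1  0.2  0.2] w 62.0 t 8.37
 shift frac [-0.002 -0.003  0.486]
 turn frac 0.006
```

View pics/a9.png

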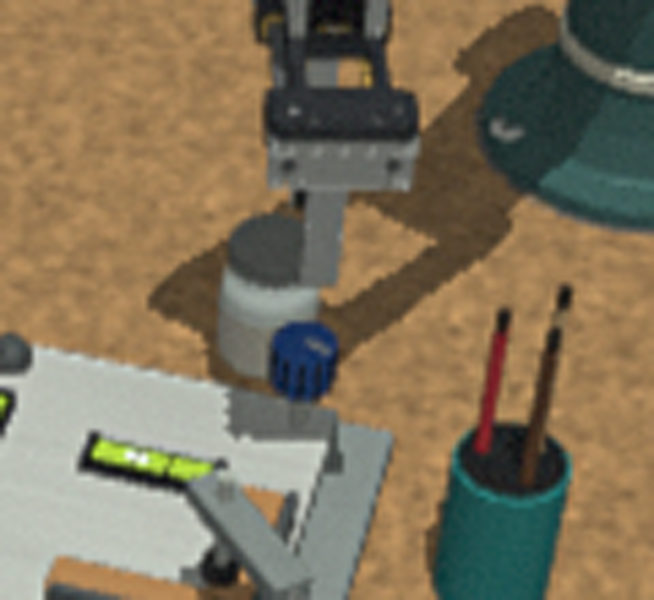

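Request:
{"op": "move_arm", "data": {"rows": [[[0,0,0.15,0],[0,0,0.3,0],[0,0,0.45,0],[0,0,0.49,0],[0,0,0.49,0],[0,0,0.49,0],[0,0,0.49,0],[0,0,0.49,0]]]}}

```text
clock: 9.08
ee_pos: [435.1, 7.6, 85.9]
tool_rot: [2.973, 1.009, 0.006]
contact_force: [0.3, -0.2, -0.1]
width: 61.8
```

```bash
python3 - <<'E'
from h import *
plan((431.7,7.9,83),0.65)
q,_=viewer.camera("scene")
cv2.imwrite("pics/a10.png",cv2.resize(q[90:200,230:350],(654,600),interpolation=cv2.INTER_CUBIC))
E
```

```text
tool at [435.1   7.6  85.9] yaw 0.654 q [-0.11 -0.12  1.81 -0.    1.44 -0.77] F [ 0.3 -0.2 -0.1] w 61.8 t 9.08
 shift frac [-0.013 -0.012  0.014]
 turn frac 0.005
```

View pics/a10.png

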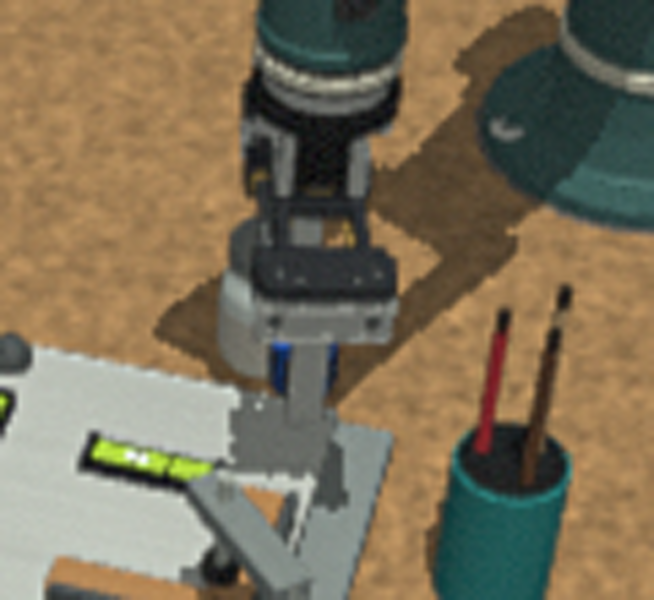

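Request:
{"op": "move_arm", "data": {"rows": [[[-0.012,-0.01,0.01,0],[-0.012,-0.01,0.01,0],[-0.012,-0.01,0.01,0]]]}}

```text
clock: 9.38
ee_pos: [430.2, 7.9, 81.7]
tool_rot: [2.975, 1.009, 0.001]
contact_force: [0.5, 0.3, -0.2]
width: 61.9
```

Request:
{"op": "move_arm", "data": {"rows": [[[0,0,0,0],[0,0,0,0],[0,0,0,0],[0,0,0,0],[0,0,0,0],[0,0,0,0]]], "claw": 0, "grip_force": 20}}

```text
clock: 9.88
ee_pos: [431.6, 9.0, 81.5]
tool_rot: [-2.974, -1.009, -0.006]
contact_force: [4.0, 3.0, -2.7]
width: 35.5
```

Request:
{"op": "move_arm", "data": {"rows": [[[0,0,0,0.14],[0,0,0,0.28],[0,0,0,0.42],[0,0,0,0.56],[0,0,0,0.7],[0,0,0,0.84],[0,0,0,1],[0,0,0,1],[0,0,0,1],[0,0,0,1]]]}}

```text
clock: 10.72
ee_pos: [432.2, 9.2, 81.5]
tool_rot: [-3.132, 0.206, -0.007]
contact_force: [5.6, 3.3, -3.9]
width: 35.7
```

```bash
python3 - <<'E'
from h import *
plan()
q,_=viewer.camera("scene");meas("scene",q,"a11m")
p,_=viewer.camera("top");cv2.imwrite("pics/a11t.png",p)
cv2.imwrite("pics/a11.png",np.hstack([cv2.resize(p[120:270,200:350],(400,400)),cv2.resize(cv2.imread("pics/a11m.png"),(400,400))]))
E
```

```text
tool at [432.2   9.2  81.5] yaw -0.131 q [-0.11 -0.12  1.83  0.    1.43  0.02] F [ 5.6  3.3 -3.9] w 35.7 t 10.72
scene [('A', np.float64(1.57), 'winlen 69.0'), ('B', np.float64(-3.1), 'winlen 67.4')] (+ = towards press + axis; A anticlock, B anticlock if +)
```

View pics/a11.png

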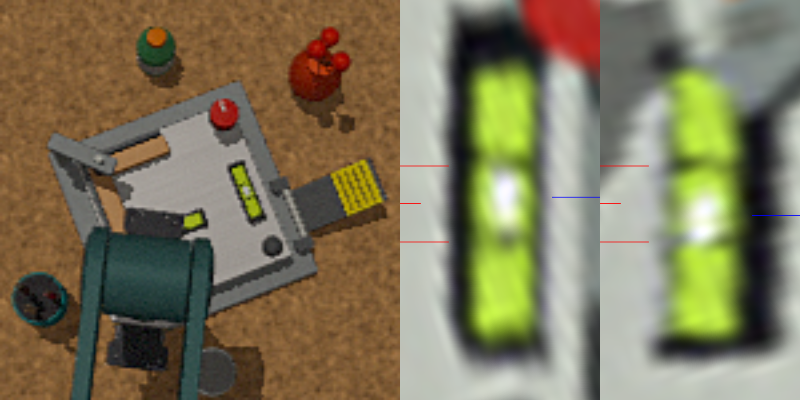

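Vial B's bubble is at crop row 214 with its lines at about 162 and 240, so it is roughly −3.2 mm off. Turning a further 0.56 of full scale.

Request:
{"op": "move_arm", "data": {"rows": [[[0,0,0,0.14],[0,0,0,0.28],[0,0,0,0.42],[0,0,0,0.56],[0,0,0,0.56],[0,0,0,0.56],[0,0,0,0.56]]]}}

```text
clock: 11.4
ee_pos: [432.6, 9.0, 81.6]
tool_rot: [-3.011, 0.884, -0.007]
contact_force: [6.7, 2.7, -3.7]
width: 35.4
```

```bash
python3 - <<'E'
from h import *
plan()
q,_=viewer.camera("scene");meas("scene",q,"a12m")
p,_=viewer.camera("top");pose=np.load("pose.npy")
a=rect(p,"top",pose,-60,40,-105,-55,68,5)
cv2.imwrite("pics/a12.png",np.hstack([cv2.resize(a,(250,500)),cv2.imread("pics/a12m.png")]))
E
```

```text
tool at [432.6   9.   81.6] yaw -0.571 q [-0.11 -0.12  1.83  0.    1.43  0.46] F [ 6.7  2.7 -3.7] w 35.4 t 11.40
scene [('A', np.float64(1.56), 'winlen 69.0'), ('B', np.float64(-0.64), 'winlen 67.2')] (+ = towards press + axis; A anticlock, B anticlock if +)
```

View pics/a12.png

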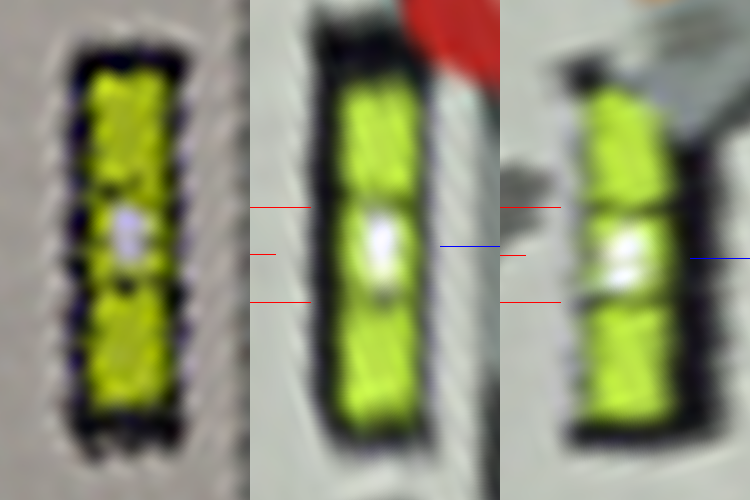

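Both bubbles now sit centrally between their lines: top view A at row 235 against a mid of 236, scene view B at 256 against 254. Releasing and lifting.

Request:
{"op": "move_arm", "data": {"rows": [[[0,0,0,0],[0,0,0,0],[0,0,0,0]]], "claw": 0.66}}

```text
clock: 11.75
ee_pos: [429.9, 7.8, 81.4]
tool_rot: [3.014, -0.885, -0.001]
contact_force: [0.7, 0.1, 0.7]
width: 52.2
```

Request:
{"op": "move_arm", "data": {"rows": [[[0,0,-0.15,0],[0,0,-0.3,0],[0,0,-0.45,0],[0,0,-0.6,0],[0,0,-0.6,0]]]}}

```text
clock: 12.17
ee_pos: [433.2, 7.5, 208.5]
tool_rot: [-3.013, 0.885, -0.019]
contact_force: [1.0, 0.5, 0.9]
width: 62.2
```

```bash
python3 - <<'E'
from h import *
pad=p2w(np.load("pose.npy"),[(-55,-214,58)])[0]
plan((pad[0],pad[1],150))
E
```

```text
tool at [433.2   7.5 208.5] yaw -0.571 q [-0.11 -0.19  1.63 -0.    1.69  0.46] F [1.  0.5 0.9] w 62.2 t 12.17
 shift frac [1.282 0.769 0.302]
```

Request:
{"op": "move_arm", "data": {"rows": [[[0.15,0.1,0,0],[0.3,0.2,0,0],[0.5,0.3,0,0],[0.7,0.4,0,0],[0.85,0.5,0,0],[0.98,0.6,0,0],[0.98,0.6,0,0],[0.98,0.6,0,0]]], "claw": 0}}

```text
clock: 12.83
ee_pos: [529.8, -200.3, 199.7]
tool_rot: [-3.013, 0.889, 0.005]
contact_force: [-0.9, -0.7, -0.7]
width: 12.0
```

```bash
python3 - <<'E'
from h import *
pad=p2w(np.load("pose.npy"),[(-55,-214,58)])[0]
plan((pad[0],pad[1],120))
for n in("top","scene"):
    p,_=viewer.camera(n);meas(n,p,"b1"+n)
cv2.imwrite("pics/b1.png",cv2.resize(np.hstack([cv2.imread("pics/b1top.png"),cv2.imread("pics/b1scene.png")]),(800,400)))
E
```

```text
tool at [ 529.8 -200.3  199.7] yaw -0.574 q [-0.46  0.13  1.34 -0.    1.68  0.11] F [-0.9 -0.7 -0.7] w 12.0 t 12.83
 shift frac [0.32  0.153 0.398]
top [('A', np.float64(0.56), 'winlen 67.6'), ('B', np.float64(-0.19), 'winlen 68.4')] (+ = towards press + axis; A anticlock, B anticlock if +)
scene [('A', np.float64(1.45), 'winlen 69.2'), ('B', np.float64(0.15), 'winlen 67.2')] (+ = towards press + axis; A anticlock, B anticlock if +)
```

View pics/b1.png

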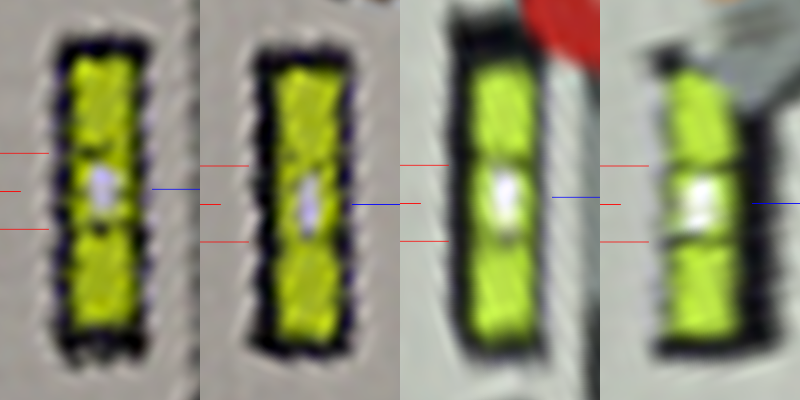

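All four rectified views show both bubbles within about 1 mm of mid-line. Now the pedal.

Request:
{"op": "move_arm", "data": {"rows": [[[0.16,0.08,0,0],[0.32,0.15,0,0],[0.32,0.15,0.15,0],[0.32,0.15,0.3,0],[0.32,0.15,0.4,0],[0.32,0.15,0.4,0],[0.32,0.15,0.4,0],[0.32,0.15,0.4,0]]]}}

```text
clock: 13.6
ee_pos: [568.7, -258.1, 123.7]
tool_rot: [3.014, -0.883, 0.005]
contact_force: [-0.7, -0.4, -0.3]
width: 0.6
```

```bash
python3 - <<'E'
from h import *
pad=p2w(np.load("pose.npy"),[(-55,-214,58)])[0]
plan((pad[0],pad[1],66))
q,_=viewer.camera("scene");p,_=viewer.camera("top")
cv2.imwrite("pics/b2.png",np.hstack([cv2.resize(p[130:250,260:380],(400,400)),cv2.resize(q[90:210,130:250],(400,400))]))
E
```

```text
tool at [ 568.7 -258.1  123.7] yaw -0.570 q [-0.52  0.28  1.31  0.    1.55  0.05] F [-0.7 -0.4 -0.3] w 0.6 t 13.60
 shift frac [-0.003  0.016  0.289]
```

View pics/b2.png

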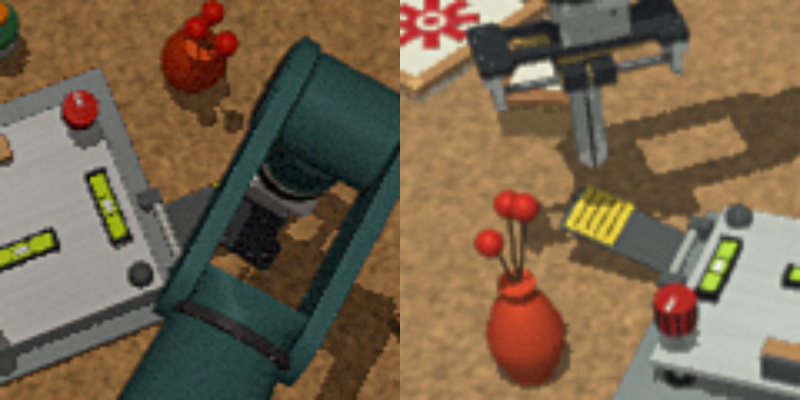

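```bash
python3 - <<'E'
from h import *
print(ray("scene",(189.7,155),58), ray("top",(190+541/3.75,120+264/3.75),58))
E
```

```text
[ 570.50161063 -256.08496603   58.        ] [ 566.51282333 -262.36869035   58.        ]
```

Request:
{"op": "move_arm", "data": {"rows": [[[0,0.012,0.1,0],[0,0.012,0.2,0],[0,0.012,0.27,0],[0,0.012,0.27,0],[0,0.012,0.27,0],[0,0.012,0.27,0]]]}}

```text
clock: 14.2
ee_pos: [567.8, -261.4, 69.9]
tool_rot: [3.014, -0.885, 0.006]
contact_force: [0.2, 0.5, 0.1]
width: 0.8
```

Request:
{"op": "move_arm", "data": {"rows": [[[0,0,0.03,0],[0,0,0.06,0],[0,0,0.09,0],[0,0,0.11,0],[0,0,0.11,0],[0,0,0.11,0]]]}}

```text
clock: 14.7
ee_pos: [568.4, -262.7, 47.8]
tool_rot: [3.012, -0.885, 0.009]
contact_force: [-0.1, -2.1, 6.9]
width: 0.5
```

Request:
{"op": "move_arm", "data": {"rows": [[[0,0,0.025,0],[0,0,0.05,0],[0,0,0.07,0],[0,0,0.07,0],[0,0,0.07,0],[0,0,0.07,0]]]}}

```text
clock: 15.2
ee_pos: [569.2, -264.7, 35.8]
tool_rot: [3.008, -0.884, 0.015]
contact_force: [-0.5, -4.9, 10.0]
width: 0.4
```

Request:
{"op": "move_arm", "data": {"rows": [[[0,0,0.015,0],[0,0,0.025,0],[0,0,0.025,0],[0,0,0.025,0],[0,0,0.025,0]]]}}

```text
clock: 15.62
ee_pos: [569.4, -264.9, 33.0]
tool_rot: [3.008, -0.884, 0.017]
contact_force: [-3.2, -2.9, 17.1]
width: 0.6
```

Request:
{"op": "move_arm", "data": {"rows": [[[0,0,0.015,0],[0,0,0.015,0],[0,0,0.015,0],[0,0,0.015,0],[0,0,0.015,0],[0,0,0.015,0],[0,0,0.015,0],[0,0,0.015,0]]]}}

```text
clock: 16.28
ee_pos: [569.5, -265.0, 32.8]
tool_rot: [3.008, -0.884, 0.018]
contact_force: [-6.7, -0.7, 27.2]
width: 0.4
```

```bash
python3 - <<'E'
from h import *
plan()
for n in("top","scene"):
    p,_=viewer.camera(n);meas(n,p)
cv2.imwrite("pics/b3.png",cv2.resize(p[100:240,150:310],(685,600)))
E
```

```text
tool at [ 569.5 -265.    32.8] yaw -0.572 q [-0.52  0.34  1.42 -0.    1.37  0.05] F [-6.7 -0.7 27.2] w 0.4 t 16.28
top [('A', np.float64(0.52), 'winlen 67.4'), ('B', np.float64(-0.18), 'winlen 68.4')] (+ = towards press + axis; A anticlock, B anticlock if +)
scene [('A', np.float64(1.54), 'winlen 69.4'), ('B', np.float64(0.04), 'winlen 67.2')] (+ = towards press + axis; A anticlock, B anticlock if +)
```

View pics/b3.png

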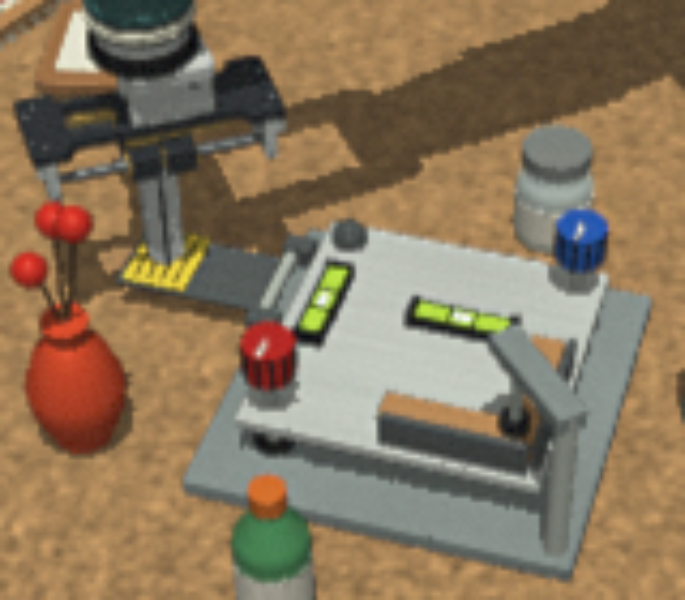

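The pedal is flat on its stop: z stays at 32.8 mm while the force rose from 17 to 27 N. It has been held for over 0.7 s, so I'll raise the tool now.

Request:
{"op": "move_arm", "data": {"rows": [[[0,0,-0.05,0],[0,0,-0.1,0],[0,0,-0.15,0],[0,0,-0.2,0],[0,0,-0.3,0],[0,0,-0.4,0],[0,0,-0.55,0],[0,0,-0.7,0],[0,0,-0.7,0],[0,0,-0.7,0]]]}}

```text
clock: 17.22
ee_pos: [567.4, -261.4, 165.3]
tool_rot: [3.013, -0.885, 0.006]
contact_force: [-0.4, -0.0, 0.4]
width: 0.2
```

```bash
python3 - <<'E'
from h import *
plan((450,-400,200))
for n in("top","scene"):
    p,_=viewer.camera(n);meas(n,p,"b4"+n)
a=cv2.resize(p[90:250,145:345],(800,600)[:2] and (600,480))
cv2.imwrite("pics/b4.png",a)
cv2.imwrite("pics/b4v.png",cv2.resize(np.hstack([cv2.imread("pics/b4top.png"),cv2.imread("pics/b4scene.png")]),(800,400)))
E
```

```text
tool at [ 567.4 -261.4  165.3] yaw -0.571 q [-0.52  0.26  1.25 -0.    1.63  0.05] F [-0.4 -0.   0.4] w 0.2 t 17.22
 shift frac [-0.119  0.901 -0.174]
top [('A', np.float64(0.65), 'winlen 67.6'), ('B', np.float64(-0.15), 'winlen 68.4')] (+ = towards press + axis; A anticlock, B anticlock if +)
scene [('A', np.float64(1.45), 'winlen 69.2'), ('B', np.float64(0.16), 'winlen 67.4')] (+ = towards press + axis; A anticlock, B anticlock if +)
```

View pics/b4.png

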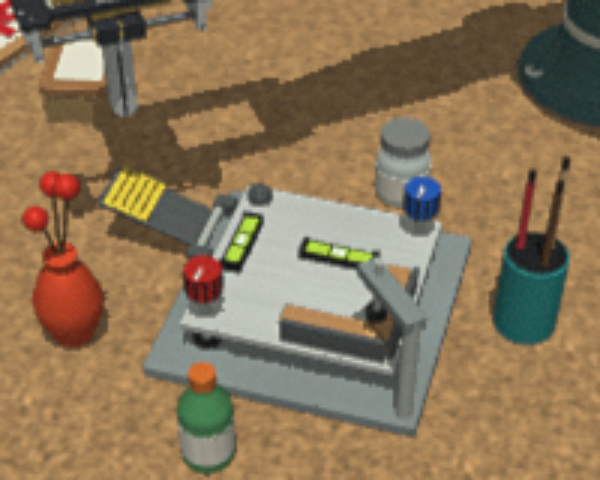

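View pics/b4v.png

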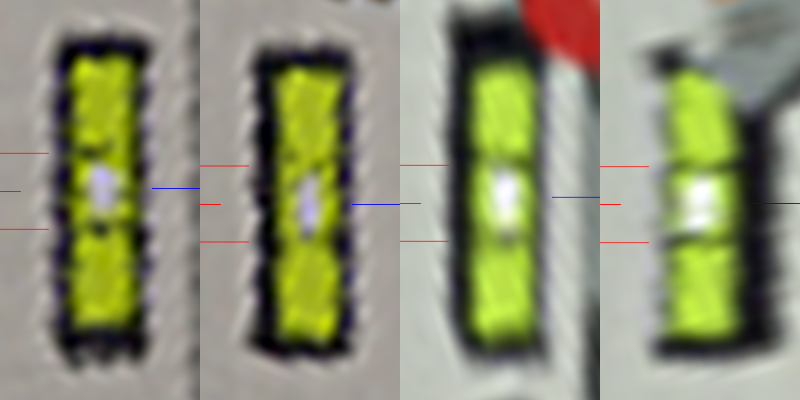

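The pedal is back up, both bubbles are between their lines, all the bystanders I can see are in place, and the arm is clear at z ≈ 165 mm. I'll check for bystander movement and hand in.

```bash
python3 - <<'E'
from h import *
p,_=viewer.camera("scene");d=cv2.absdiff(p,cv2.imread("pics/scene0.png")).max(2)
for k,(x,y,w,h) in dict(vase=(150,145,32,65),glue=(200,208,28,42),cup=(305,140,32,68),jar=(266,126,26,26),tape=(382,255,45,40),carton=(155,98,36,38)).items(): print(k,(d[y:y+h,x:x+w]>60).mean().round(3))
s=manip.read_state();print(s["contact_force"],s["dq"].round(3),s["clock"])
print(manip.hand_in())
E
```

```text
vase 0.036
glue 0.0
cup 0.017
jar 0.013
tape 0.0
carton 0.241
[-0.45208325  1.15146125  0.82920046] [-0.001  0.007  0.007  0.     0.002  0.001] 17.3667
the job is handed in; nothing more can be done
None
```

I levelled the bed, pressed the pedal to its stop, let it come back up, and handed the job in at 17.4 s. The hand-in reported no verdict.

- **Levelling:** I turned the red knob 2.18 rad anticlockwise and the blue knob 1.22 rad clockwise.
- **Pedal:** Pressed with closed fingers until the tip stopped at 32.8 mm with 27 N on it, and held there for over 0.7 s. The last scene picture shows the pedal back up. The tool is about 100 mm above it, with contact force near zero.
- **Bubbles, last readings:** The cameras disagree slightly on bubble A, but both put it within 2.5 mm.

| Bubble | Top camera | Scene camera |
|---|---|---|
| A | +0.65 mm | +1.45 mm |
| B | −0.15 mm | +0.16 mm |

  The scene figure for A is biased by the distorted window outline. Read against the black lines instead, A is within about 1 mm of centre.
- **Bystanders:** Compared with the first picture, the vase, glue, cup, jar and tape are essentially unchanged. The carton check was inconclusive: 24% of its pixels changed, which I put down to the gripper and its shadow overlapping it in that view. The arm never went near it.

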